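# Latch the sample slide under the ring lamp

## Task

On the stand whose slide carries the white disc, push the slide's upright tab with the fingertips all the way in to its end stop, then let it spring back so that it latches on its stop pin at mid travel, with the disc still in its nest under the ring lamp. Only push: do not grip the tab and do not lift anything. Leave the empty slide of the other stand and everything else on the bench where they are.

Things in the scene. Friction and masses are not known exactly. Their poses are not given: they have to be found in the camera images.
- stand_a: one of two identical metal sample stands fixed to the bench, this one with the disc on its slide (left or right). Base 240 x 130 x 14 mm, from x = -115 to +125 mm in its frame; origin on the bench surface, on the slide's centre line. Its +x axis is the direction to push the slide in (within 0.3 rad of world +x), +z up. The slide, 56 mm wide, runs along its middle
- tab_a (a point): middle of the front face of the push tab, at the robot's end of the disc's slide; moves with it; axes as the stand's (push to +x). Tab: upright plate 44 mm wide, 10 mm thick, from 22 to 70 mm above the bench; this point is 46 mm above the bench, at the start at x = -100 mm on the stand. The base's top below is 14 mm above the bench
- slide_a (a joint): travel of the disc's slide, m: 0 home (start), 0.075 fully in at its end stop. A spring returns it: 2 N at home, 5 N at 0.040, 8 N fully in; pushing in adds 2.5 N per 0.1 m/s, and up to 4 N while the pin rides up (0 to 0.040). Beyond about 0.041 the stop pin drops behind a shoulder of the slide; let go, it springs back and the pin holds it at about 0.040
- pin_a (a joint): lift of the stop pin, m: 0 down, about 0.010 as the slide's ramp passes under it; sprung down, 2 to 3 N. Upright pin in a bracket on the stand's left side (x = 0, y = 44 mm in its frame) with a black knob, top 80 mm above the bench when down
- lamp_a (a point): centre of the ring lamp's hole, 60 mm above the bench, x = 35 mm on the stand. White ring over the slide, 60 mm outside, 46 mm hole, top 70 mm above the bench, on two posts at the stand's sides
- disc: white ceramic sample disc, 38 mm across, 10 mm high, 30 g, loose in a 5 mm deep round nest on the slide of stand_a, its underside 25 mm above the bench, 95 mm behind the tab's front face. Origin: centre of underside
- stand_b: one of two identical metal sample stands fixed to the bench, the one with the empty slide. Base 240 x 130 x 14 mm, from x = -115 to +125 mm in its frame; origin on the bench surface, on the slide's centre line. Its +x axis is the direction to push the slide in (within 0.3 rad of world +x), +z up. The slide, 56 mm wide, runs along its middle
- slide_b (a joint): travel of the empty slide in m, 0 at home; same make as slide_a, to be left alone
- spare_disc: loose white ceramic disc on the bench, 38 mm across, 10 mm high, like the one on the slide; not to be used. Origin: centre of underside
- jar: small jar with black cap between the stands, 50 mm across, 60 mm high. Origin: centre of underside
- beaker: small open clear cup between the stands or behind, 52 mm across, 60 mm high. Origin: centre of underside
- spatula: spatula lying on the bench nearer the robot, 150 mm long. Origin: about mid-length, at the bench
- bottle_l: white bottle at the left of the bench, 60 mm across, 130 mm high. Origin: centre of underside
- jar_r: grey jar with black cap at the right, 68 mm across, 85 mm high. Origin: centre of underside
- bottle_r: white bottle at the right, 52 mm across, 110 mm high. Origin: centre of underside
There are look-alikes about, which are no part of the job. Leave any orange or yellow look-alike of the disc alone.

How it is judged (in metres and radians):
On the way:
1. the disc's slide is pushed all the way in (beyond 66 of its 75 mm) (value of joint slide_a above 0.066 m), for 0.05 s.
At the end, for the whole second after the job is handed in: The disc's slide rests at 36 to 44 mm of travel, held by its stop pin, which is down (within 3 mm); the disc lies flat in its nest, within 7 mm of the ring lamp's axis; the empty slide is at home (within 4 mm) (value of joint slide_a between 0.036 and 0.044 m and velocity of joint slide_a between -0.01 and 0.01 m/s and value of joint pin_a below 0.003 m and horizontal distance between disc and lamp_a below 0.007 m and z of disc in the frame of stand_a below 0.028 m and angle between disc's own z axis and vertical below 0.1 rad and linear speed of disc below 0.02 m/s and value of joint slide_b below 0.004 m); the robot touches nothing.
It fails at once if the disc is lifted out of its nest (more than 8 mm) (z of disc in the frame of stand_a above 0.033 m).
It fails at once if the tab is gripped between the fingers (x of the grasp point in the frame of tab_a between -0.003 and 0.013 m and y of the grasp point in the frame of tab_a between -0.03 and 0.03 m and contact force between the fingers and stand_a above 30 N).
It fails at once if the empty slide is pushed (more than 10 mm) (value of joint slide_b above 0.01 m).
It fails at once if another thing on the bench is moved, lifted or knocked (more than 25 mm) (distance of any of spare_disc, jar, beaker, spatula, bottle_l, jar_r, bottle_r from where it was at the start of the episode above 0.025 m).
It fails at once if another thing on the bench is tipped over (angle between any of spare_disc, jar, beaker, spatula, bottle_l, jar_r, bottle_r's own z axis and vertical above 0.5 rad).
It also fails if it takes over 32 s, if anything falls off the work surface, if the arm or the gripper's body presses on something with over 40 N, if the wrist force passes 120 N, or if a joint passes its speed limit or range.

## Robot

A 6-joint arm with a two-finger parallel gripper is mounted at the origin on the work surface. World frame = base frame: x ahead of the robot, y to its left, z up, the work surface at z = 0. Lengths are in m, angles in degrees, forces in N, time in s.
With the tool pointing down it reaches from about 0.4 to 0.825 m from the base axis. Payload 7 kg.
Tool frame: the origin (TCP) lies at the very end of the fingers, on their centre line; the grasp point (between the pads) lies 19 mm behind it; z points along the fingers, y is the line along which they close (so a half turn about z gives the same grasp; the last joint's range is limited). The gripper opens to 88 mm and grips with 3 to 60 N. Pads are 19 mm wide; open, the fingers measure 130 mm over their backs; the gripper's body (78 mm by 193 mm) begins 47 mm behind the grasp point.
Start: joints at [-51.962, 20.546, 0.682, 0, -70.136, -16.507], TCP at [0.248, -0.628, 0.227] pointing down, gripper open.
Joint ranges: [-176.03, 176.03], [-82.01, 121.73], [-58.28, 71.71], [-173.87, 95.51], [-174.79, -0.11], [-173.66, 173.66]. Speed limits (degrees/s): [136.94, 136.94, 172.46, 180, 180, 180].

## Interface

Orientations are given as [roll, pitch, yaw] about the fixed x, y, z axes, in that order (R = Rz(yaw) Ry(pitch) Rx(roll)).
In Python, from plant import get_state, imaging, r, finder gives the robot as it stands.
- The arm moves only by the shell command python3 -m handwheel 'ROWS' [FORCE]. ROWS is JSON, a list of rows, each a list of 5 numbers: the closure, from 0 (fully open) to 1 (shut), then the shift along the world's x, y, z in cm, then the turn about the world's z in degrees. A call has 1 to 8 rows; each row is the pose to reach, as a shift and turn from the pose commanded when the call began; what a row does not reach only later rows make up. A row lasts 1/8 s, in which the tool goes at most 62.5 mm and 10.7 degrees, less where a joint would pass 70% of its speed; a pose out of reach is approached as far as the arm can. A call with a gripper value outside its range is refused whole. The fingers move at their own pace and stop on an object; FORCE is the grip in N (left out, the last holds). Time passes only in rows, so rows that repeat a pose let the fingers close. It gives the time, the measured TCP pose, the force, the opening and the grip force at its end, in the units of the state.
- get_state(): the state, without advancing time (a new reading comes with each control period).
- imaging.capture(name): name is "scene" or "top"; returns (picture, depth): 400x640x3 uint8, red, green, blue; 400x640 float32, m along the optical axis (not along the pixel's ray), 0 where there is no reading.
- imaging.get_calibration(name): a dict with "fx", "fy", "cx", "cy" (pixels), "rvec" (rotation vector, rad) and "tvec" (3), from world to camera coordinates, as OpenCV has them. Camera axes: x right, y down, z forward; pixel columns grow to the right and rows downward; lengths in m; the calibration is good to about 2 mm. A picture is of the moment at which its call begins. get_calibration takes no time and is no camera call.
- r.close_job(): hands the job in; it is judged then, once.
Trained networks look in the newest picture that a camera, given by its name, has taken for a name from the list of things; names that differ only in an ending like _2 or _b are one class to them, and where a whole thing is asked for, a point or a joint stands for the part that bears it (a point fixed in the world has none). Each returns a list of dicts, best first, with "p" (0 to 1); they miss things now and then, are a little off and sometimes report something else, mostly with a low value. They report only what shows in the picture. A call takes as long as a camera call. They do not tell look-alikes from the thing itself.
- finder.cut_out(camera, query): "region" (400x640 bool, what is visible of it) and "pixel" ([column, row] in pixels, amid what is visible of it).
The state is a dict: "time_s": time; "joints": joint angles; "qd": joint speeds; "joint_torque": joint torques, N m; "tcp_pos": TCP position; "eef_rot": TCP orientation; "contact_force": force on the tool from outside, world axes, zero at the start; "moment": the same for the moment, N m; "gripper_width": finger opening in m; "gripper_force": force on a finger pad.
Only numpy, scipy, OpenCV 4.12 (cv2) and the standard library are available. Lean on these libraries where they do the work, as an engineer would, in place of code of your own. Each camera call takes 0.05 s, during which the arm holds its last target. There are 200 camera calls.

## Working session

There is one attempt and no reset: what is moved stays moved. The work goes in short steps, Python scripts to look and compute and a shell command to move; the robot and the scene stay as the last step left them, time stands still between calls to the robot, and variables do not carry over. Pictures are saved under pics/ and viewed, at most 10 in all, crops included, and the job is handed in when it is done.

```bash
mkdir -p pics; cat > h.py <<'E'
import numpy as np, cv2
from plant import get_state, imaging, r, finder
def cam(n):
    c=imaging.get_calibration(n); R=cv2.Rodrigues(np.array(c['rvec'],float))[0]; return c,R,np.array(c['tvec'],float).ravel()
def cloud(n,d):
    c,R,t=cam(n); v,u=np.mgrid[:400,:640]
    P=np.stack([(u-c['cx'])/c['fx']*d,(v-c['cy'])/c['fy']*d,d],-1)
    return (P-t)@R
E
python3 - <<'E'
from h import *
for n in("scene","top"):
    p,d=imaging.capture(n); cv2.imwrite(f"pics/{n}0.png",p[:,:,::-1]); W=cloud(n,d); np.save(f"{n}0.npy",W)
    c,R,t=cam(n); print(n,-R.T@t)
    for q in("stand_a","tab_a","disc","spare_disc","pin_a"):
        for o in finder.cut_out(n,q)[:4]:
            m=o['region']&(d>0); print(q,round(o['p'],2),np.round(o['pixel']),m.sum(),np.round(np.median(W[m],0),3))
print(get_state()['time_s'])
E
```

```text
scene [1.06047589 0.31278968 0.92755684]
stand_a 0.87 [373. 273.] 4874 [0.652 0.23  0.017]
stand_a 0.62 [255. 174.] 3340 [ 0.574 -0.193  0.016]
stand_a 0.28 [310. 209.] 394 [0.594 0.007 0.053]
tab_a 0.78 [264. 156.] 621 [ 0.486 -0.218  0.026]
disc 0.63 [272. 128.] 100 [ 0.37  -0.267  0.009]
disc 0.6 [248. 119.] 87 [ 0.375 -0.363  0.009]
disc 0.45 [252. 166.] 56 [ 0.552 -0.204  0.035]
disc 0.44 [229. 231.] 187 [ 0.738 -0.146  0.009]
spare_disc 0.5 [326. 187.] 129 [ 0.485 -0.005  0.009]
pin_a 0.48 [385. 254.] 1146 [0.578 0.232 0.026]
top [ 0.49054147 -0.02193921  1.03648143]
stand_a 0.96 [234. 172.] 4395 [0.628 0.226 0.016]
stand_a 0.95 [393. 202.] 4349 [ 0.555 -0.197  0.016]
tab_a 0.94 [397. 220.] 998 [ 0.504 -0.209  0.025]
disc 0.71 [417. 273.] 201 [ 0.366 -0.268  0.009]
disc 0.68 [455. 274.] 136 [ 0.372 -0.362  0.009]
disc 0.61 [315. 148.] 299 [0.697 0.013 0.019]
disc 0.58 [399. 225.] 1098 [ 0.506 -0.209  0.025]
spare_disc 0.64 [322. 226.] 172 [ 0.484 -0.005  0.009]
0.6
```

View pics/scene0.png

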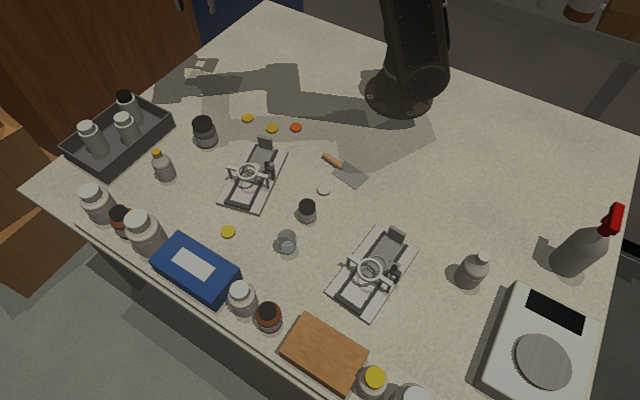

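View pics/top0.png

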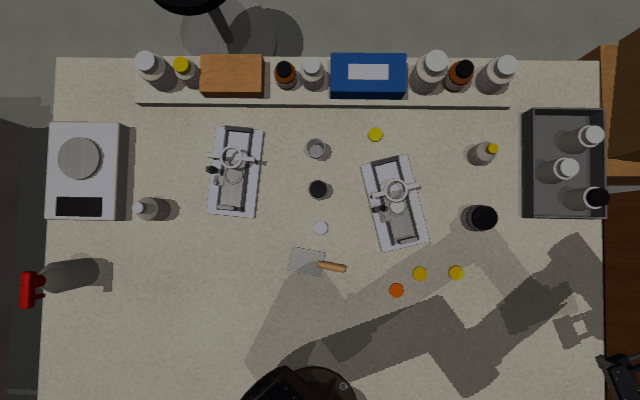

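The top view shows two stands, left at about (235,172) and right at about (395,203). Each has a round thing just robot-side of its ring, at (234,174) and (398,207), so I'll enlarge both to find the disc.

```bash
python3 - <<'E'
from h import *
p=cv2.imread("pics/top0.png"); 
a=cv2.resize(p[118:223,190:280],None,fx=4.4,fy=5,interpolation=2)
b=cv2.resize(p[148:253,350:440],None,fx=4.4,fy=5,interpolation=2)
cv2.imwrite("pics/c1.png",np.hstack([a,b]))
W=np.load("top0.npy");pp=p[:,:,::-1]
for u,v in((234,174),(398,207)):
    print(np.round(W[v-8:v+9:2,u,:],3).tolist(), pp[v-4:v+6:2,u].tolist())
# stand base rectangle from z 0.010-0.018 points
for n,(u0,u1,v0,v1) in dict(L=(195,280,115,225),R=(350,440,145,258)).items():
    S=W[v0:v1,u0:u1].reshape(-1,3)
    Q=S[(S[:,2]>.009)&(S[:,2]<.08)]
    (c,s,ang)=cv2.minAreaRect((Q[(Q[:,2]<.02)][:,:2]*1000).astype(np.float32)); print(n,c,s,ang)
    T=S[(S[:,2]>.058)&(S[:,2]<.074)]; np.set_printoptions(suppress=True)
    T=T[T[:,0]<c[0]/1000-.07]; print('tabtop',len(T),T.mean(0) if len(T) else '', T.min(0),T.max(0)); 
    if len(T)>5: print(cv2.minAreaRect((T[:,:2]*1000).astype(np.float32)))
E
```

```text
[[0.635, 0.216, 0.071], [0.631, 0.218, 0.061], [0.631, 0.227, 0.023], [0.626, 0.228, 0.02], [0.62, 0.227, 0.024], [0.616, 0.228, 0.02], [0.609, 0.226, 0.027], [0.605, 0.227, 0.022], [0.599, 0.225, 0.028]] [[127, 122, 119], [127, 124, 120], [128, 124, 120], [127, 123, 119], [126, 123, 119]]
[[0.558, -0.2, 0.069], [0.553, -0.2, 0.068], [0.55, -0.207, 0.034], [0.545, -0.207, 0.034], [0.539, -0.206, 0.036], [0.535, -0.207, 0.031], [0.529, -0.207, 0.036], [0.524, -0.208, 0.027], [0.519, -0.208, 0.03]] [[143, 143, 138], [144, 144, 140], [145, 144, 142], [144, 144, 141], [144, 144, 142]]
L (629.416748046875, 229.4608917236328) (131.1739501953125, 239.830078125) 85.1677474975586
tabtop 69 [0.52975972 0.23607522 0.06882284] [0.52492999 0.21520195 0.05820004] [0.53514282 0.25934326 0.07337843]
((529.7462158203125, 237.19976806640625), (44.0834846496582, 9.856887817382812), 84.74425506591797)
R (552.379638671875, -200.55776977539062) (239.88697814941406, 130.82998657226562) 14.883289337158203
tabtop 78 [ 0.45597944 -0.22455551  0.06874626] [ 0.44764393 -0.24551132  0.05861575] [ 0.46393477 -0.20372636  0.07294432]
((455.822265625, -225.07656860351562), (9.799699783325195, 42.62141418457031), 15.715866088867188)
```

View pics/c1.png

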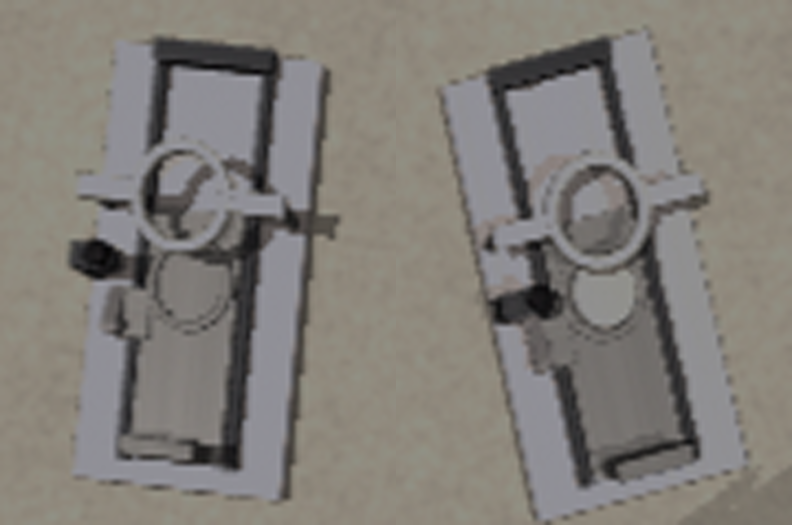

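The two candidates are the left stand's nest (234,174) and the right stand's (398,207). The left one is empty: its floor reads z≈0.022 and is grey-brown. The right one holds a white disc with its top at z≈0.035, so stand_a is the right stand. Its yaw is about 14.9° and the tab's front face is at about (0.451, -0.228).

```bash
python3 - <<'E'
from h import *
s=get_state(); print(s['tcp_pos'],s['eef_rot'],s['joints'],s['gripper_width'],s['contact_force'])
E
```

```text
[ 0.24774694 -0.6278774   0.22660405] [-1.79994376e+02  3.30212666e-03 -1.58468956e+02] [-5.19595458e+01  2.05422150e+01  6.82120675e-01 -1.66688724e-03
 -7.01335748e+01 -1.65088442e+01] 0.08781814899741232 [-1.53878182  0.15820608  0.23884812]
```

```bash
python3 -m handwheel '[[1,2,4.5,0,-1],[1,4,9.5,0,-2],[1,6.5,15,0,-3],[1,8.7,20,0,-4],[1,11,25.5,0,-5],[1,13.2,30.5,0,-6],[1,15.2,35,0,-6.6],[1,16.9,39.1,0,-6.6]]' 20 && python3 -m handwheel '[[1,0,0,-4,0],[1,0,0,-9,0],[1,0,0,-12,0],[1,0,0,-12,0],[1,0,0,-12,0]]'; python3 - <<'E'
from h import *
p,d=imaging.capture("scene"); cv2.imwrite("pics/s1.png",cv2.resize(p[100:250,170:370],None,fx=4,fy=4)[:,:,::-1])
s=get_state(); print(s['tcp_pos'],s['eef_rot'],s['gripper_width'],s['time_s'])
E
```

```text
time_s: 1.6
tcp_pos: [0.4173, -0.2352, 0.227]
eef_rot: [-180.0, 0.1, -165.0]
contact_force: [0.1, -0.4, 0.5]
gripper_width: 0.0131
gripper_force: 0.0
time_s: 2.22
tcp_pos: [0.4177, -0.2372, 0.1079]
eef_rot: [-179.9, 0.1, -165.0]
contact_force: [0.3, 0.4, 0.4]
gripper_width: 0.0003
gripper_force: 0.0
[ 0.4178683  -0.23722425  0.10815187] [-1.79927434e+02  1.26025225e-01 -1.65056536e+02] 0.00046733004657954075 2.275
```

View pics/s1.png

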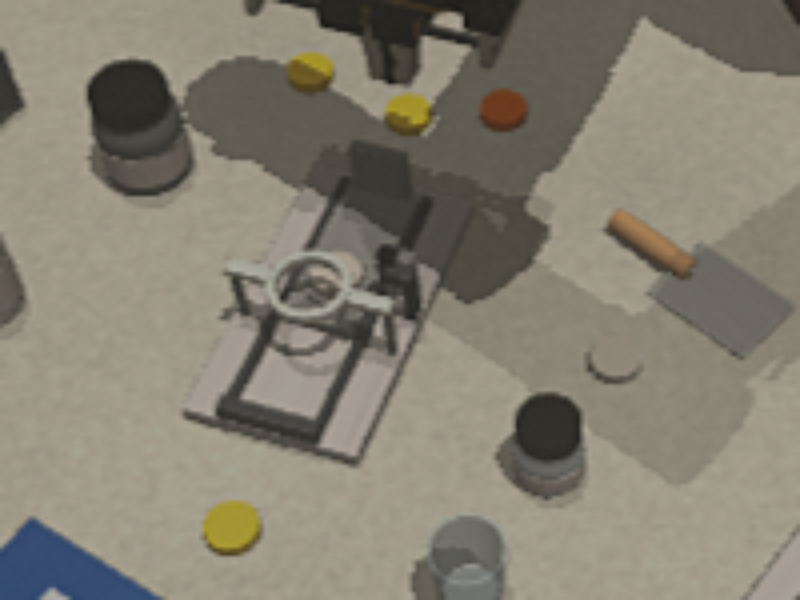

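The closed fingers stand in line in front of the tab (crop about (380,170)), and the disc is in its nest by the ring at (335,265). Now I descend and move up close to the tab.

```bash
python3 -m handwheel '[[1,0,0,-3,0],[1,0,0,-6.6,0],[1,0,0,-6.6,0],[1,0.97,0.26,-6.6,0],[1,1.93,0.51,-6.6,0],[1,1.93,0.51,-6.6,0]]' && python3 -m handwheel '[[1,0.48,0.13,0,0],[1,0.97,0.26,0,0],[1,1.45,0.38,0,0],[1,1.93,0.51,0,0],[1,1.93,0.51,0,0]]'
```

```text
time_s: 3.02
tcp_pos: [0.4379, -0.2317, 0.0417]
eef_rot: [-179.9, 0.1, -165.0]
contact_force: [0.0, 0.4, -0.2]
gripper_width: 0.0004
gripper_force: 0.0
time_s: 3.65
tcp_pos: [0.4551, -0.2266, 0.0403]
eef_rot: [180.0, -0.1, -165.1]
contact_force: [-3.8, -0.4, 3.5]
gripper_width: 0.0007
gripper_force: 2.1
```

```bash
python3 -m handwheel '[[1,0.6,0.16,0,0],[1,1.2,0.32,0,0],[1,1.8,0.48,0,0],[1,2.4,0.64,0,0],[1,3.0,0.8,0,0],[1,3.6,0.96,0,0],[1,4.2,1.12,0,0],[1,4.6,1.22,0,0]]' && python3 -m handwheel '[[1,0.3,0.08,0,0],[1,0.6,0.16,0,0],[1,0.8,0.21,0,0],[1,0.8,0.21,0,0]]'
```

```text
time_s: 4.65
tcp_pos: [0.4999, -0.2146, 0.0403]
eef_rot: [180.0, -0.2, -165.1]
contact_force: [-8.0, -2.7, 6.4]
gripper_width: 0.0004
gripper_force: 4.0
time_s: 5.15
tcp_pos: [0.5078, -0.2125, 0.0403]
eef_rot: [180.0, -0.1, -165.1]
contact_force: [-7.7, -0.8, 5.4]
gripper_width: 0.0003
gripper_force: 3.6
```

```bash
python3 -m handwheel '[[1,0.2,0.05,0,0],[1,0.35,0.09,0,0],[1,0.35,0.09,0,0]]'; python3 -m handwheel '[[1,0.15,0.04,0,0],[1,0.15,0.04,0,0]]'; python3 -m handwheel '[[1,0.15,0.04,0,0],[1,0.15,0.04,0,0]]'
```

```text
time_s: 5.52
tcp_pos: [0.5112, -0.2116, 0.0403]
eef_rot: [179.9, -0.2, -165.1]
contact_force: [-7.6, -1.7, 5.2]
gripper_width: 0.0002
gripper_force: 3.8
time_s: 5.78
tcp_pos: [0.5126, -0.2113, 0.0403]
eef_rot: [180.0, -0.2, -165.1]
contact_force: [-7.8, -1.9, 6.1]
gripper_width: 0.0004
gripper_force: 3.9
time_s: 6.02
tcp_pos: [0.5126, -0.2112, 0.0403]
eef_rot: [179.9, -0.3, -165.1]
contact_force: [-11.7, -3.1, 10.5]
gripper_width: 0.0005
gripper_force: 6.2
```

The force rise with no further motion marks the end stop. Now I ease back.

```bash
python3 -m handwheel '[[1,-0.6,-0.16,0,0],[1,-1.2,-0.32,0,0],[1,-1.8,-0.48,0,0],[1,-2.4,-0.64,0,0],[1,-3.0,-0.8,0,0],[1,-3.6,-0.96,0,0],[1,-4.2,-1.12,0,0],[1,-4.8,-1.27,0,0]]' && python3 -m handwheel '[[1,-2,-0.5,0,0],[1,-4,-1,0,0],[1,-4,-1,4,0],[1,-4,-1,9,0],[1,-7,-5,15,0],[1,-9,-10,18,0],[1,-11,-15,18,0],[1,-11,-15,18,0]]'; python3 - <<'E'
from h import *
for n in("scene","top"):
    p,d=imaging.capture(n)
    if n=="scene": a=cv2.resize(p[120:220,200:300],(400,400))
    else:
        b=cv2.resize(p[150:255,350:440],(360,400)); W=cloud(n,d)
cv2.imwrite("pics/e.png",np.hstack([a,b])[:,:,::-1])
S=W[145:258,350:440].reshape(-1,3); y=np.radians(14.9); o=np.array([.5524,-.2006])-.005*np.array([np.cos(y),np.sin(y)])
X=(S[:,:2]-o)@np.array([[np.cos(y),-np.sin(y)],[np.sin(y),np.cos(y)]])
T=(S[:,2]>.06)&(S[:,2]<.074)&(X[:,0]<-15)|(S[:,2]>.06)&(S[:,2]<.074)&(X[:,0]<-.02)&(abs(X[:,1])<.024)
print(T.sum(),X[T].mean(0),X[T].min(0),X[T].max(0)); print('knob z',S[(abs(X[:,0])<.015)&(abs(X[:,1]-.044)<.015)][:,2].max())
E
```

```text
time_s: 7.02
tcp_pos: [0.4689, -0.2236, 0.041]
eef_rot: [-179.9, 0.1, -165.0]
contact_force: [0.3, 0.3, 0.8]
gripper_width: 0.0004
gripper_force: 0.0
time_s: 8.02
tcp_pos: [0.3552, -0.3762, 0.2212]
eef_rot: [-179.9, 0.1, -165.4]
contact_force: [-0.6, 1.0, -0.8]
gripper_width: 0.0003
gripper_force: 0.0
73 [-0.05478694  0.00114118] [-0.05997736 -0.0209818 ] [-0.05016793  0.02234812]
knob z 0.08281709314830586
```

View pics/e.png

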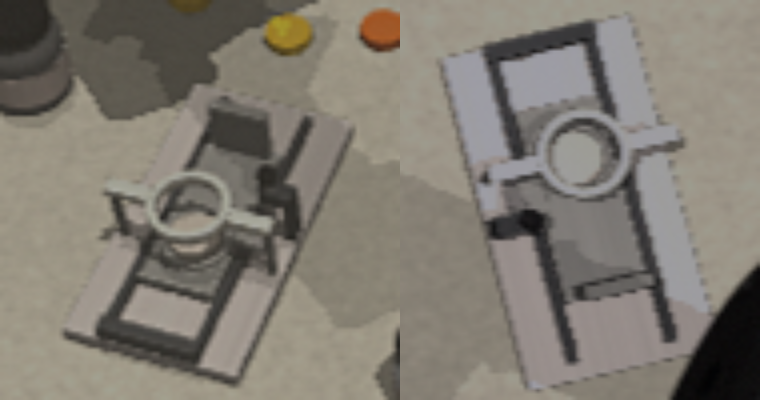

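The tab is at mid travel: its middle is at x = -55 mm, so travel is about 40 mm. The knob top is down at about 80 mm, the disc shows inside the ring (crop (578,158)), and the arm is clear.

```bash
python3 -c "
from h import *
print(r.close_job())"
```

```text
the job is handed in; nothing more can be done
None
```

I pushed the white disc's slide (right-hand stand) to its end stop and eased it back; the last images show it latched at about 40 mm, pin down and disc under the ring lamp, and I handed the job in at about 8 s (no verdict was returned).

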